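# Stir white and dark chocolate macadamias together

## Robot

A 7-joint arm with a two-finger parallel gripper is mounted at the origin on the work surface. World frame = base frame: x ahead of the robot, y to its left, z up, the work surface at z = 0. Lengths are in m, angles in degrees, forces in N, time in s.
With the tool pointing down it reaches from about 0.425 to 0.875 m from the base axis. Payload 4.7 kg.
Tool frame: the origin (TCP) lies midway between the tips of the shut fingers; the grasp point (between the pads) lies 19 mm behind it; z points along the fingers, x is the direction in which the jaws open and shut, and the axes are right-handed (so a half turn about z gives the same grasp; the last joint's range is limited). The gripper opens to 87 mm and grips with 3 to 60 N. Pads are 19 mm wide; open, the fingers measure 117 mm over their backs; the gripper's body (75 mm by 190 mm) begins 51 mm behind the grasp point.
Start: joints at [0.808, 18.392, -4.016, 83.108, 1.295, 78.541, -3.26], TCP at [0.65, -0, 0.223] pointing down, gripper open.
Joint ranges: [-163.93, 163.93], [-17.29, 119.83], [-79.2, 71.16], [3.27, 140.29], [-89.18, 269.18], [5.43, 117.66], [-154.24, 154.24]. Speed limits (degrees/s): [147.25, 147.25, 180, 180, 180, 180, 180].

## Interface

Orientations are given as [roll, pitch, yaw] about the fixed x, y, z axes, in that order (R = Rz(yaw) Ry(pitch) Rx(roll)).
In Python, from cell import telemetry, optics, env gives the robot as it stands.
- The arm moves only by the tool arm_command, never from a script. Its arguments are lists of equal length, an entry for each row: "translation": the shift along the tool's x, y, z in cm, a list of three; "twist": the turn about the tool's z in degrees. In form: {"translation": [[x, y, z], ...], "twist": [twist, ...]}. A call has 1 to 10 rows; each row shifts and turns the pose as measured when the row begins, along the tool's axes as they then stand; what a row does not reach is not made up. A row lasts 1/8 s, in which the tool goes at most 62.5 mm and 10.7 degrees, less where a joint would pass 70% of its speed; a pose out of reach is approached as far as the arm can. A call is refused whole if a number of a shift passes 6.25 or a number of a turn 10.7, either way. A call with a gripper value outside its range is refused whole. "grip" is the opening in per cent of the stroke, from 0 (shut) to 100 (fully open), set as the call begins (left out, the last holds). The fingers move at their own pace and stop on an object; "force" is the grip in N (left out, the last holds). Time passes only in rows, so rows that do not move let the fingers close. It gives the time, the measured TCP pose, the force and the opening at its end, in the units of the state.
- telemetry.get_obs(): the state, without advancing time (a new reading comes with each control period).
- optics.read_camera(name): name is "scene" or "side" or "wrist"; returns a dict with "img" (480x640x3 uint8, blue, green, red), "fx", "fy", "cx", "cy" (pixels), "extrinsics" (4x4, takes a point from camera to world coordinates); the wrist camera has in their place "hand_eye" (4x4, takes a point from camera to tool coordinates, whose origin is the TCP and whose axes are the tool frame's). Camera axes: x right, y up, looking along -z (the intrinsics and any distortion apply to the point x, -y, -z); pixel columns grow to the right and rows downward; lengths in m; the calibration is good to about 2 mm. A picture is of the moment at which its call begins: read the wrist's pose just before it. There is no depth.
- env.sign_off(): hands the job in, once; it reports no verdict.
The state is a dict: "time_s": time; "qpos": joint angles; "joint_velocities": joint speeds; "effort": joint torques, N m; "tool_pos": TCP position; "tool_rot": TCP orientation; "force": force on the tool from outside, world axes, zero at the start; "wrist_torque": the same for the moment, N m; "grip_width": finger opening in m.
Only numpy, scipy, OpenCV 4.12 (cv2) and the standard library are available. Lean on these libraries where they do the work, as an engineer would, in place of code of your own. Each camera call takes 0.05 s, during which the arm holds its last target. There are 200 camera calls.

## Task

The dark and the white chocolate macadamias were tipped into opposite sides of the steel bowl: take the wooden spatula from the crock and stir them until both colours are spread all round the bowl, so that however you cut the bowl in half, each half clearly has both a dark and a white one in it. Stir with the spatula, not the fingers, and keep all the nuts in the bowl and the bowl where it stands on its cork mat. Then stand the spatula back in the crock, blade down, and let go.

Things in the scene. Friction and masses are not known exactly. Their poses are not given: they have to be found in the camera images.
- spatula_grip (a point): grip point on the axis of the wooden spatula's straight handle, 40 mm below its top end. The handle is 16 mm wide (its y) and 12 mm thick (its x); z runs from the blade up the handle. It starts leaning about 0.28 rad in the crock, blade down, with 80 mm of handle above the crock's rim
- spatula_tip (a point): middle of the spatula blade's lower end, 160 mm along -z from spatula_grip; same axes. The flat blade is 44 mm wide (y), 7 mm thick (x) and 78 mm long
- spatula: the same spatula as a whole, loose, 200 mm long, about 50 g; origin at the blade's lower end, same axes. In a light grip it swivels when the blade is pushed hard, for instance down on top of a nut
- crock: heavy white stoneware crock that does not shift, 92 mm across, 120 mm high; origin at the centre of its underside, z up
- crock_floor (a point): centre of the crock's inner floor, 8 mm above its underside; inside it is 80 mm across (about 76 mm clear)
- bowl: loose round-bottomed stainless mixing bowl, 0.8 kg, 260 mm across the rim, 90 mm high, wall 3 mm, on a cork mat 190 mm across and 14 mm thick; origin at the centre of its underside, z up. Inside, its floor is flat out to 30 mm from the middle and then rises: 11 mm above the flat at a radius of 65 mm, 37 mm at 98 mm. At the start the six dark nuts lie heaped on its +y side and the six white ones on its -y side, in one layer, touching along its x axis
- bowl_floor (a point): centre of the bowl's inner floor, 4 mm above its underside and 18 mm above the table; axes of the bowl
- bowl_floor30 (a point): the same point as bowl_floor, axes turned 30 degrees about z: together the three name twelve halves of the bowl
- bowl_floor60 (a point): the same point as bowl_floor, axes turned 60 degrees about z
- dark1: one dark chocolate-coated macadamia, a hard ball 26 mm across, 12 g, origin at its centre; it rolls back towards the middle of the bowl when let go
- dark2: one dark chocolate-coated macadamia, a hard ball 26 mm across, 12 g, origin at its centre; it rolls back towards the middle of the bowl when let go
- dark3: one dark chocolate-coated macadamia, a hard ball 26 mm across, 12 g, origin at its centre; it rolls back towards the middle of the bowl when let go
- dark4: one dark chocolate-coated macadamia, a hard ball 26 mm across, 12 g, origin at its centre; it rolls back towards the middle of the bowl when let go
- dark5: one dark chocolate-coated macadamia, a hard ball 26 mm across, 12 g, origin at its centre; it rolls back towards the middle of the bowl when let go
- dark6: one dark chocolate-coated macadamia, a hard ball 26 mm across, 12 g, origin at its centre; it rolls back towards the middle of the bowl when let go
- white1: one white chocolate-coated macadamia, a hard ball 26 mm across, 12 g, origin at its centre; it rolls back towards the middle of the bowl when let go
- white2: one white chocolate-coated macadamia, a hard ball 26 mm across, 12 g, origin at its centre; it rolls back towards the middle of the bowl when let go
- white3: one white chocolate-coated macadamia, a hard ball 26 mm across, 12 g, origin at its centre; it rolls back towards the middle of the bowl when let go
- white4: one white chocolate-coated macadamia, a hard ball 26 mm across, 12 g, origin at its centre; it rolls back towards the middle of the bowl when let go
- white5: one white chocolate-coated macadamia, a hard ball 26 mm across, 12 g, origin at its centre; it rolls back towards the middle of the bowl when let go
- white6: one white chocolate-coated macadamia, a hard ball 26 mm across, 12 g, origin at its centre; it rolls back towards the middle of the bowl when let go
Things that resemble listed ones, but are neither listed nor needed, are in the scene too. What is shaped like the crock but purple is not meant.

How it is judged:
By the outcome, as a careful person would: the job done as asked, in the order asked, and still so for the second after the job is handed in, with the robot touching nothing.
It also fails if it takes over 64 s, if anything falls off the work surface, if the arm or the gripper's body presses on something with over 40 N, if the wrist force passes 120 N, or if a joint passes its speed limit or range.

## Working session

There is one attempt and no reset: what is moved stays moved. The work goes in short steps, Python scripts to look and compute and a tool call to move; the robot and the scene stay as the last step left them, time stands still between calls to the robot, and variables do not carry over. Pictures are saved under pics/ and viewed, about 8 in all and at most 12, crops included, and the job is handed in when it is done.

Besides the shell and the picture viewer there is one more tool, called after "Emit:" as name(argument=value, ...) on one line, values as JSON. arm_command: Moves the arm, as the interface text tells. Its arguments: {"type":"object","properties":{"translation":{"type":"array","items":{"type":"array","items":{"type":"number"}}},"twist":{"type":"array","items":{"type":"number"}},"grip":{"type":"number"},"force":{"type":"number"}},"required":["translation","twist"]}

```bash
mkdir -p pics; cat > h.py <<'E'
import numpy as np,cv2
from cell import telemetry,optics,env
from scipy.spatial.transform import Rotation as R
def T():
    o=telemetry.get_obs();M=np.eye(4);M[:3,3]=o['tool_pos'];M[:3,:3]=R.from_euler('xyz',o['tool_rot'],degrees=True).as_matrix();return M
def cam(n):
    M=T();c=optics.read_camera(n)
    c['E']=np.array(c['extrinsics']) if n!='wrist' else M@np.array(c['hand_eye'])
    return c
def ray(c,u,v):
    d=np.array([(u-c['cx'])/c['fx'],-(v-c['cy'])/c['fy'],-1]);return c['E'][:3,3],c['E'][:3,:3]@d
def plane(c,u,v,z):
    o,d=ray(c,u,v);return o+d*(z-o[2])/d[2]
def proj(c,p):
    q=np.linalg.inv(c['E'])@np.append(p,1);return c['cx']-c['fx']*q[0]/q[2],c['cy']+c['fy']*q[1]/q[2]
def tri(c1,p1,c2,p2):
    o1,d1=ray(c1,*p1);o2,d2=ray(c2,*p2);s=np.linalg.lstsq(np.c_[d1,-d2],o2-o1,rcond=None)[0]
    a,b=o1+s[0]*d1,o2+s[1]*d2;return (a+b)/2,np.linalg.norm(a-b)
E
python3 - <<'E'
from h import *
print(telemetry.get_obs())
for n in('scene','side','wrist'):
    c=cam(n);cv2.imwrite(f'pics/{n}0.png',c['img']);print(n,c['fx'],c['fy'],c['cx'],c['cy'],c.keys());print(c['E'].round(3))
E
```

```text
{'time_s': 0.0, 'qpos': array([ 0.80812699, 18.43832661, -4.01620315, 83.1754569 ,  1.29543781,
       78.53994431, -3.26117253]), 'joint_velocities': array([-0.02067757,  0.03077047,  0.02579633,  0.09951094, -0.01648442,
        0.01840262, -0.01262684]), 'effort': array([-2.58547143e-04, -4.91284704e+01, -4.03903294e-01, -3.12526345e+01,
       -6.40594075e-02,  4.37659642e-02,  1.61017233e-04]), 'tool_pos': array([ 6.49446593e-01, -4.93208021e-05,  2.21465048e-01]), 'tool_rot': array([1.79994027e+02, 1.08457284e-01, 1.18148099e-03]), 'force': array([ 0.03350337, -0.00825679,  0.17600978]), 'wrist_torque': array([-0.00187196, -0.00769367, -0.03044255]), 'grip_width': 0.0870564474197928}
scene 551.3708770721536 551.3708770721536 314.2434535480065 232.46775868562048 dict_keys(['img', 'fx', 'fy', 'cx', 'cy', 'extrinsics', 'E'])
[[-0.522 -0.439  0.731  1.086]
 [ 0.853 -0.289  0.435  0.352]
 [ 0.021  0.851  0.525  0.527]
 [ 0.     0.     0.     1.   ]]
side 479.1065363024782 479.1065363024782 316.05598404164454 237.41346094241 dict_keys(['img', 'fx', 'fy', 'cx', 'cy', 'extrinsics', 'E'])
[[ 0.979  0.142 -0.15   0.451]
 [-0.206  0.727 -0.655 -0.401]
 [ 0.016  0.672  0.741  0.606]
 [ 0.     0.     0.     1.   ]]
wrist 355.74647884998063 355.74647884998063 319.17479082111106 236.67068575011163 dict_keys(['img', 'fx', 'fy', 'cx', 'cy', 'hand_eye', 'E'])
[[ 1.     0.001  0.002  0.651]
 [-0.001  0.969  0.246  0.067]
 [-0.002 -0.246  0.969  0.385]
 [ 0.     0.     0.     1.   ]]
```

View pics/scene0.png

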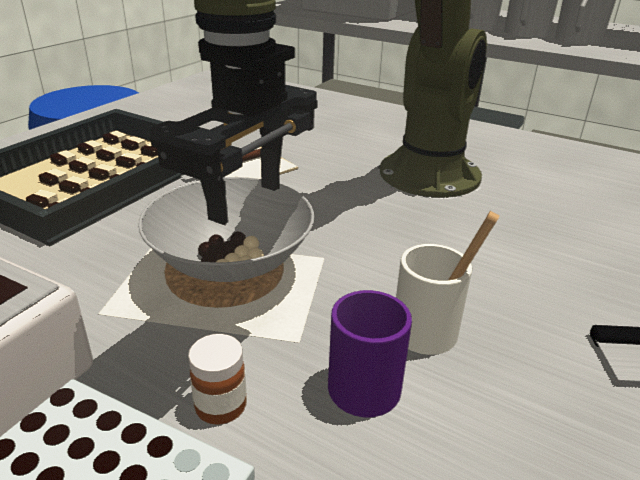

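View pics/side0.png

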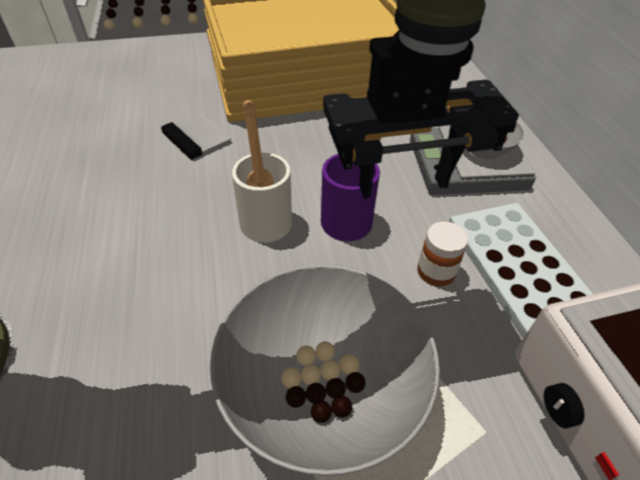

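Possible confusions: the crock could be white at scene (433,300) / side (265,200), or purple at scene (370,355) / side (348,198), and purple is excluded. The only wooden handle is at scene (480,245) / side (254,145). I'll take the white crock and measure it.

```bash
cat > m.py <<'E'
from h import *
s=cam('scene');d=cam('side')
def wood(c,box):
    x0,y0,x1,y1=box;h=cv2.cvtColor(c['img'],cv2.COLOR_BGR2HSV)
    m=cv2.inRange(h,(5,90,60),(22,255,255));k=np.zeros_like(m);k[y0:y1,x0:x1]=m[y0:y1,x0:x1];return k
def axis(m):
    n,l,st,ce=cv2.connectedComponentsWithStats(m);i=1+np.argmax(st[1:,4]);ys,xs=np.where(l==i)
    p=np.c_[xs,ys].astype(float);return i,p,st[i]
ms=wood(s,(440,200,510,290));md=wood(d,(230,90,290,190))
for c,m in((s,ms),(d,md)):
    i,p,st=axis(m);print(st)
    for r in range(st[1],st[1]+st[3],6):
        q=p[p[:,1]==r][:,0];print(r,q.min(),q.max(),end=' | ')
    print()
a=cv2.resize(s['img'][200:300,390:510],None,fx=4,fy=4,interpolation=cv2.INTER_CUBIC);b=cv2.resize(d['img'][90:200,220:300],None,fx=4,fy=4,interpolation=cv2.INTER_CUBIC)
o=np.zeros((440,800,3),np.uint8);o[:400,:480]=a;o[:440,480:]=b;cv2.imwrite('pics/crop1.png',o)
# white crock & bowl masks -> extremes
E
python3 m.py
```

```text
[449 211  50  69 738]
211 490.0 490.0 | 217 487.0 498.0 | 223 483.0 494.0 | 229 479.0 490.0 | 235 476.0 486.0 | 241 472.0 482.0 | 247 469.0 479.0 | 253 465.0 475.0 | 259 461.0 471.0 | 265 457.0 467.0 | 271 454.0 464.0 | 277 450.0 458.0 | 
[ 230   90   60   97 2563]
90 230.0 289.0 | 96 230.0 289.0 | 102 230.0 289.0 | 108 230.0 289.0 | 114 230.0 288.0 | 120 230.0 255.0 | 126 247.0 256.0 | 132 248.0 257.0 | 138 249.0 257.0 | 144 250.0 258.0 | 150 251.0 259.0 | 156 252.0 260.0 | 162 252.0 261.0 | 168 253.0 262.0 | 174 249.0 270.0 | 180 247.0 272.0 | 186 261.0 261.0 |
```

View pics/crop1.png

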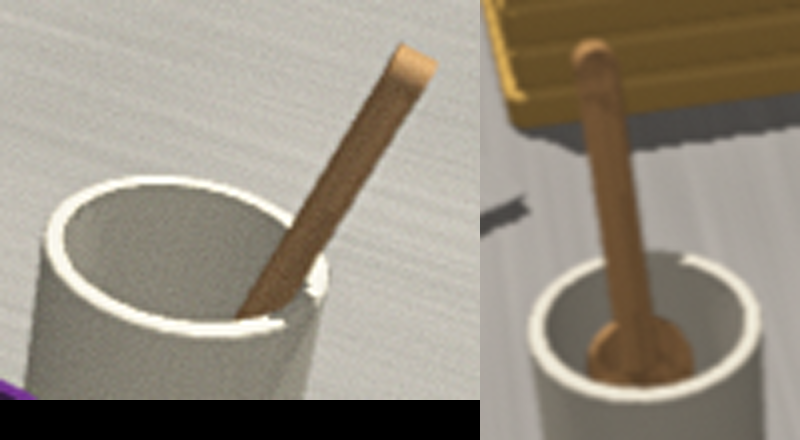

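View pics/wrist0.png

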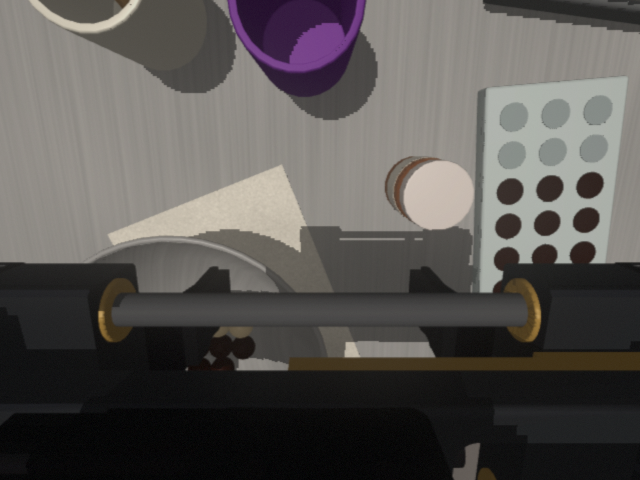

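```bash
cat > m2.py <<'E'
from h import *
from scipy.optimize import least_squares
s=cam('scene');d=cam('side')
def line(c,a,b):
    o,u=ray(c,*a);_,v=ray(c,*b);n=np.cross(u,v);return n/np.linalg.norm(n),o
n1,o1=line(s,(492.5,217),(459,271));n2,o2=line(d,(251.5,126),(257.5,168))
ax=np.cross(n1,n2);ax/=np.linalg.norm(ax);ax*=np.sign(ax[2])
p0=np.linalg.solve(np.array([n1,n2,ax]),[n1@o1,n2@o2,0])
print('axis',ax,'lean',np.arccos(ax[2]),'dir',np.degrees(np.arctan2(ax[1],ax[0])))
top,e=tri(s,(493.7,215.5),d,(248,102.5));print('top',top,e)
t=(top-p0)@ax;top=p0+t*ax;print('top on axis',top,'grip',top-.04*ax,'tip',top-.2*ax)
def circ(c,pts,z,nm):
    P=np.array([plane(c,*p,z)[:2] for p in pts])
    r=least_squares(lambda q:np.hypot(*(P-q[:2]).T)-q[2],[*P.mean(0),.1]).x;print(nm,r)
circ(s,[(390+a/4,200+b/4) for a,b in((43,240),(160,176),(200,336),(328,280))],.12,'crock s')
circ(d,[(220+(a-480)/4,90+b/4) for a,b in((528,325),(645,252),(762,320),(645,402))],.12,'crock d')
circ(d,[(211,367),(325,267),(438,365),(330,471)],.104,'bowl d')
circ(s,[(140,222),(313,218),(227,178),(230,277)],.104,'bowl s')
for n,L in(('white',[(306,355),(325,351),(349,365),(291,378),(310,375),(331,371)]),('dark',[(296,397),(316,393),(336,388),(356,382),(321,411),(342,407)])):
    print(n,[plane(d,*p,.033)[:2].round(3).tolist() for p in L])
E
python3 m2.py
```

```text
axis [-0.02522069  0.28452167  0.9583378 ] lean 0.28967135984171577 dir 95.06559691990905
top [0.48800983 0.24304577 0.20498239] 0.00023080855149999727
top on axis [0.48815574 0.24276855 0.20506853] grip [0.48916456 0.23138769 0.16673502] tip [0.49319987 0.18586422 0.01340097]
crock s [0.49684552 0.18657249 0.04551823]
crock d [0.49441751 0.18262502 0.04541711]
bowl d [ 0.52535268 -0.13653289  0.12922221]
bowl s [ 0.53940959 -0.12558495  0.13691782]
white [[0.511, -0.097], [0.537, -0.096], [0.563, -0.122], [0.486, -0.125], [0.511, -0.125], [0.538, -0.125]]
dark [[0.488, -0.151], [0.513, -0.151], [0.539, -0.149], [0.566, -0.146], [0.515, -0.174], [0.541, -0.174]]
```

Crop: handle top at scene (494,215) and side (248,102). It stands in the white crock, with the blade seen face-on from the side camera. Wrist view: the bowl is lower left and both crocks are at the top, with the white one at about (85,0) and the purple at (300,40).

Emit:
arm_command(translation=[[-2.7,-3.86,-0.5],[-2.7,-3.86,-0.5],[-2.7,-3.86,-0.5],[-2.7,-3.86,-0.5],[-2.7,-3.86,0],[-2.5,-3.86,0],[0,0,0]], twist=[0,0,0,0,0,-5,0], grip=100)

```text
time_s: 1.23
tool_pos: [0.4853, 0.2383, 0.2427]
tool_rot: [-180.0, -0.1, 5.1]
force: [-0.2, -0.6, 0.6]
grip_width: 0.0871
```

Emit:
arm_command(translation=[[0.4,0.7,1.5],[0,0,2],[0,0,2],[0,0,2],[0,0,1.6],[0,0,0]], twist=[0,0,0,0,0,0])

```text
time_s: 1.98
tool_pos: [0.4945, 0.2202, 0.1435]
tool_rot: [179.7, 0.1, 4.2]
force: [-0.2, 0.1, 0.9]
grip_width: 0.0868
```

```bash
python3 - <<'E'
from h import *
o=telemetry.get_obs();print(o['tool_pos'],o['tool_rot'],o['joint_velocities'].round(1))
c=cam('wrist');d=cam('side')
p=np.array([.48916,.23139,.16674]);print(proj(c,p),proj(d,p),proj(c,[.48815,.24277,.20507]))
cv2.imwrite('pics/g.png',np.hstack([cv2.resize(c['img'],(480,360)),d['img'][60:420,200:520]]))
E
```

```text
[0.49451924 0.22018181 0.14354372] [1.79709767e+02 7.89538196e-02 4.15669960e+00] [ 0.6 -0.5  0.4 -1.   0.1 -0.2  0.1]
(np.float64(306.86041074713506), np.float64(282.4434731759484)) (np.float64(251.80992337625025), np.float64(128.1898162933257)) (np.float64(301.48190825506356), np.float64(294.5111707716542))
```

View pics/g.png

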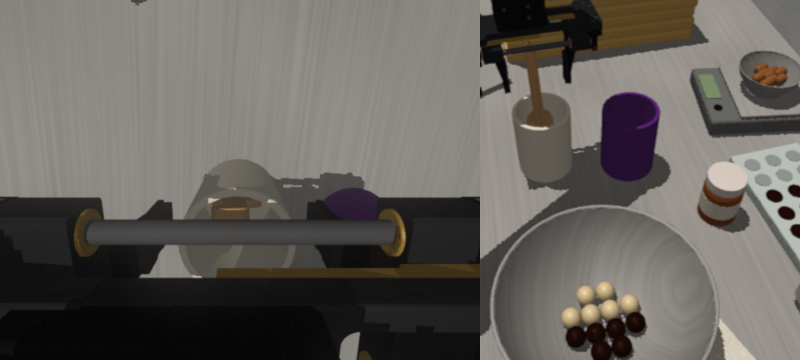

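Picture: the open fingers straddle the handle at side (535,60 in the crop), about 1 cm short in y. I'll correct that, then close.

Emit:
arm_command(translation=[[-0.4,-0.9,-0.4],[0,0,0],[0,0,0]], twist=[0,0,0])

```text
time_s: 2.45
tool_pos: [0.4917, 0.2317, 0.1521]
tool_rot: [179.9, -0.3, 4.2]
force: [0.9, -0.6, 0.6]
grip_width: 0.0868
```

```bash
python3 - <<'E'
from h import *
print(telemetry.get_obs()['tool_pos'])
E
```

```text
[0.49170561 0.2317448  0.1521121 ]
```

Emit:
arm_command(translation=[[-0.2,0,0.3],[0,0,0],[0,0,0]], twist=[0,0,0])

```text
time_s: 2.82
tool_pos: [0.4896, 0.2316, 0.1491]
tool_rot: [179.9, -0.4, 4.2]
force: [-0.1, -0.2, -0.3]
grip_width: 0.0871
```

Emit:
arm_command(translation=[[0,0,0],[0,0,0],[0,0,0],[0,0,0],[0,0,0],[0,0,0]], twist=[0,0,0,0,0,0], grip=0, force=50)

```text
time_s: 3.58
tool_pos: [0.4897, 0.2314, 0.149]
tool_rot: [179.9, -0.4, 4.2]
force: [0.6, 0.1, 0.5]
grip_width: 0.0352
```

Emit:
arm_command(translation=[[0,0,0],[0,0,0],[0,0,0],[0,0,0]], twist=[0,0,0,0])

```text
time_s: 4.08
tool_pos: [0.4898, 0.2314, 0.1491]
tool_rot: [179.9, -0.4, 4.2]
force: [0.8, 0.8, -0.1]
grip_width: 0.0155
```

```bash
python3 - <<'E'
from h import *
o=telemetry.get_obs();print(o['tool_pos'],o['tool_rot'],o['grip_width'],o['force'])
E
```

```text
[0.4897513  0.23137793 0.14910038] [179.86730796  -0.35433762   4.22697493] 0.015483179420566087 [ 0.81061252  0.84693897 -0.0787847 ]
```

Emit:
arm_command(translation=[[0,0,-1.5],[0,0,-2.5],[0,0,-2.5],[0,0,-2.5],[0,0,-2.5],[0,0,-1.0],[0,0,0]], twist=[0,0,0,0,0,0,0])

```text
time_s: 4.95
tool_pos: [0.489, 0.2321, 0.283]
tool_rot: [180.0, -0.5, 4.3]
force: [0.3, 0.3, -0.4]
grip_width: 0.0153
```

```bash
python3 - <<'E'
from h import *
o=telemetry.get_obs();print(o['tool_pos'],o['tool_rot'],o['grip_width'],o['force'])
s=cam('scene');d=cam('side')
t=T()[:3,3]+[.0034,-.0455,-.1357];print(t,proj(s,t),proj(d,t))
cv2.imwrite('pics/l.png',np.hstack([s['img'][60:400,300:620],d['img'][60:400,120:440]]))
E
```

```text
[0.48904824 0.23205407 0.2830019 ] [179.95025016  -0.54192109   4.25239755] 0.015291613461030404 [ 0.32516801  0.25172354 -0.41368441]
[0.49195542 0.18624049 0.14596356] (np.float64(439.99765717036234), np.float64(244.42404632169627)) (np.float64(258.24684643616484), np.float64(156.51325027428405))
```

View pics/l.png

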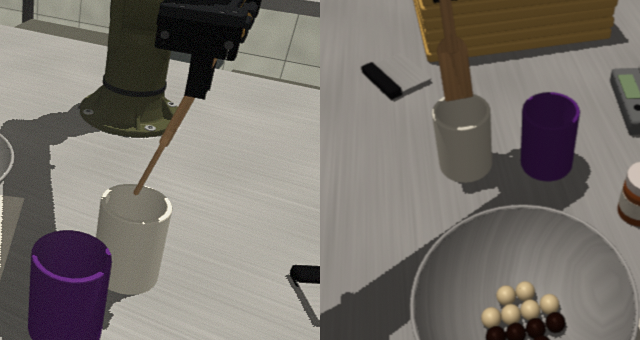

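Picture: the spatula is out of the crock, tip at scene (436,253) and side (257,162). It still leans as before.

```bash
python3 - <<'E'
from h import *
s=cam('scene');d=cam('side');t,e=tri(s,(436,252.5),d,(257,161.5));print(t,e,t-T()[:3,3])
E
```

```text
[0.49108176 0.18468886 0.13473189] 0.006089008969093261 [ 0.00278019 -0.04686367 -0.14626586]
```

Emit:
arm_command(translation=[[0.2,3,0],[0.2,3.7,0],[0.2,3.7,0],[0.2,3.7,0],[0.2,3.7,0],[0.2,3.2,0],[0.2,2,0],[0,0,0]], twist=[0,0,0,0,0,0,0,0])

```text
time_s: 6.15
tool_pos: [0.5165, -0.0039, 0.2727]
tool_rot: [179.8, 0.5, 4.4]
force: [0.1, 0.9, -0.2]
grip_width: 0.0152
```

Emit:
arm_command(translation=[[0.3,1.0,0],[0.2,0.5,1.5],[0,0,2],[0,0,2],[0,0,1.2],[0,0,0],[0,0,0]], twist=[0,0,0,0,0,0,0])

```text
time_s: 7.02
tool_pos: [0.5214, -0.0147, 0.1994]
tool_rot: [179.9, 0.7, 4.8]
force: [-0.9, -0.8, -0.5]
grip_width: 0.0157
```

```bash
python3 - <<'E'
from h import *
o=telemetry.get_obs();print(o['tool_pos'],o['force'])
t=o['tool_pos']+[.003,-.046,-.142];print('tip',t)
s=cam('scene');d=cam('side');print(proj(s,t),proj(d,t))
cv2.imwrite('pics/b.png',np.hstack([s['img'][120:320,100:340],d['img'][160:480,180:460][:200]]) if 0 else np.hstack([cv2.resize(s['img'][120:320,110:330],None,fx=1.6,fy=1.6),d['img'][160:480,190:460]]))
E
```

```text
[ 0.5213626  -0.01469881  0.19937592] [-0.85072554 -0.79458952 -0.47367312]
tip [ 0.5243626  -0.06069881  0.05737592]
(np.float64(269.3284483333243), np.float64(254.55380652135446)) (np.float64(310.6171773575832), np.float64(320.4025062662636))
```

View pics/b.png

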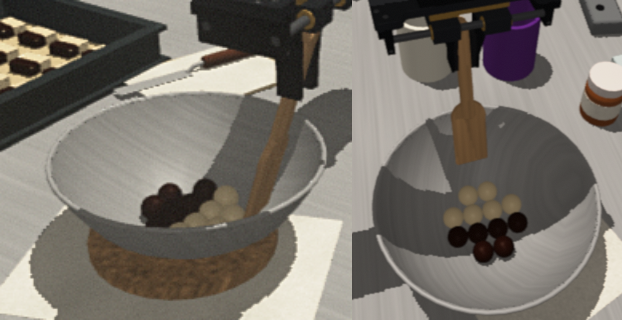

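Picture: the blade is in the free gap on the +y side of the bowl (tip at side (309,322)), and the nuts are still unmixed. First stroke goes through the middle.

Emit:
arm_command(translation=[[0,0.8,1.2],[0,1.0,1.2],[0,1.2,0.4],[0,1.5,0],[0,1.5,0],[0,1.5,0],[0,1.5,0],[0,0.5,0],[0,0,0]], twist=[0,0,0,0,0,0,0,0,0])

```text
time_s: 8.25
tool_pos: [0.5301, -0.117, 0.171]
tool_rot: [180.0, 0.6, 4.6]
force: [0.2, -0.7, -0.7]
grip_width: 0.0156
```

```bash
cat > n.py <<'E'
from h import *
C=np.array([.526,-.137])
def nuts(save=None):
    d=cam('side');im=d['img'];h=cv2.cvtColor(im,cv2.COLOR_BGR2HSV).astype(int)
    reg=np.zeros(im.shape[:2],np.uint8);cv2.ellipse(reg,(325,378),(92,80),0,0,360,255,-1)
    dk=((h[...,2]<75)&(im[...,2].astype(int)-im[...,0]>6)|(h[...,2]<28));wt=(h[...,1]>45)&(h[...,2]>85)
    res={}
    for n,m in(('dark',dk),('white',wt)):
        m=cv2.morphologyEx((m*reg).astype(np.uint8),cv2.MORPH_OPEN,np.ones((3,3)))
        m=cv2.morphologyEx(m,cv2.MORPH_CLOSE,np.ones((3,3)));D=cv2.distanceTransform(m,cv2.DIST_L2,5);D=cv2.GaussianBlur(D,(5,5),0)
        P=[]
        D2=D.copy()
        while len(P)<9:
            _,v,_,p=cv2.minMaxLoc(D2)
            if v<4.5:break
            P.append((p,v));cv2.circle(D2,p,11,0,-1)
        res[n]=[(p,round(v,1),((plane(d,*p,.033)[:2]-C)*1000).round().astype(int).tolist()) for p,v in P]
        for p,v in P:cv2.circle(im,p,10,(0,0,255) if n=='dark' else (0,255,0),1)
    if save:cv2.imwrite(save,cv2.resize(im[260:480,200:450],None,fx=2.4,fy=2.4))
    return res
if __name__=='__main__':
    import sys
    o=telemetry.get_obs();print('tcp',o['tool_pos'].round(4),'F',o['force'].round(1),'rot',o['tool_rot'].round(1),'tip-rel mm',((o['tool_pos']+[.003,-.046,-.142]-[.526,-.137,.018])*1000).round())
    r=nuts(sys.argv[1] if len(sys.argv)>1 else None)
    for k in r:
        print(k,len(r[k]),[(x[2],x[1]) for x in r[k]])
        Q=np.array([x[2] for x in r[k]])
        print('  max along 12 dirs',[int((Q@[np.cos(a),np.sin(a)]).max()) for a in np.radians(range(0,360,30))])
E
python3 n.py pics/n1.png
```

```text
tcp [ 0.5301 -0.117   0.171 ] F [ 0.2 -0.7 -0.7] rot [180.    0.6   4.6] tip-rel mm [  7. -26.  11.]
dark 8 [([-14, -64], 11.9), ([5, -68], 10.8), ([20, -57], 10.1), ([-22, -74], 10.0), ([53, -19], 7.4), ([-17, -51], 5.7), ([-34, -20], 5.2), ([16, 117], 5.2)]
  max along 12 dirs [53, 72, 109, 117, 93, 44, 34, 56, 75, 74, 61, 55]
white 9 [([6, -3], 19.3), ([11, 12], 17.7), ([6, -17], 17.5), ([16, 27], 17.0), ([-3, -29], 14.1), ([-7, 2], 12.0), ([18, -22], 10.9), ([31, -30], 9.8), ([-17, -30], 9.6)]
  max along 12 dirs [31, 27, 31, 27, 15, 7, 16, 29, 34, 30, 41, 41]
```

View pics/n1.png

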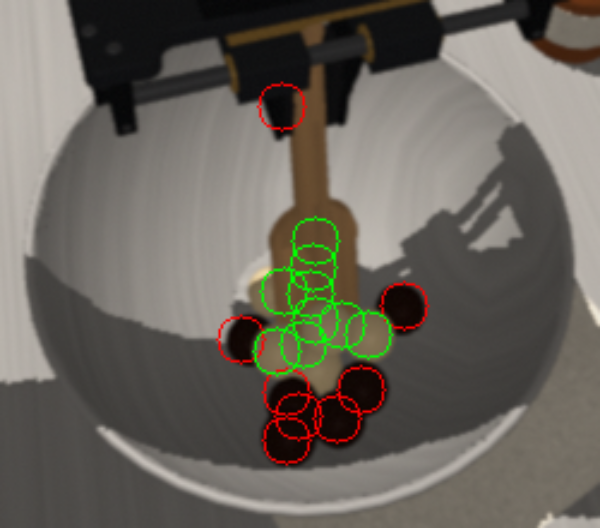

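Picture: the whites have been driven into the middle, and darks sit on the flanks (403,305), (243,338) and in front. Next stroke: lift, go to the -y side, and push the darks back through.

Emit:
arm_command(translation=[[-0.3,0,-2],[-0.3,0,-2],[-0.2,2,-0.3],[0,2,0],[0,1.0,0],[0,0,0],[0,0,0]], twist=[0,0,0,0,0,0,0])

```text
time_s: 9.18
tool_pos: [0.5271, -0.1655, 0.2153]
tool_rot: [179.9, 0.6, 5.1]
force: [-0.9, 0.4, -0.2]
grip_width: 0.0158
```

```bash
sed -i 's/(h\[...,1\]>45)&/(h[...,1]>45)\&(h[...,1]<118)\&/' n.py; python3 n.py pics/n2.png; python3 - <<'E'
from h import *
im=cam('side')['img'];h=cv2.cvtColor(im,cv2.COLOR_BGR2HSV)
print(h[300:420:8,330].tolist())
E
```

```text
tcp [ 0.5271 -0.1655  0.2153] F [-0.9  0.4 -0.2] rot [179.9   0.6   5.1] tip-rel mm [  4. -74.  55.]
dark 9 [([23, 107], 11.3), ([-28, -47], 9.9), ([39, 107], 7.8), ([-27, -1], 7.2), ([8, 111], 7.0), ([-20, -37], 6.8), ([23, 88], 6.4), ([63, 98], 6.2), ([-16, -23], 5.1)]
  max along 12 dirs [63, 103, 116, 111, 92, 48, 27, 47, 54, 47, 26, 5]
white 3 [([-39, -23], 9.2), ([-16, 20], 8.9), ([5, 26], 7.4)]
  max along 12 dirs [5, 17, 25, 26, 25, 23, 39, 45, 39, 23, 0, -8]
[[105, 26, 20], [110, 38, 20], [120, 27, 19], [30, 15, 17], [10, 79, 29], [15, 87, 109], [15, 65, 130], [19, 87, 202], [19, 88, 183], [15, 133, 100], [15, 132, 106], [15, 137, 117], [15, 134, 118], [16, 134, 116], [16, 134, 114]]
```

View pics/n2.png

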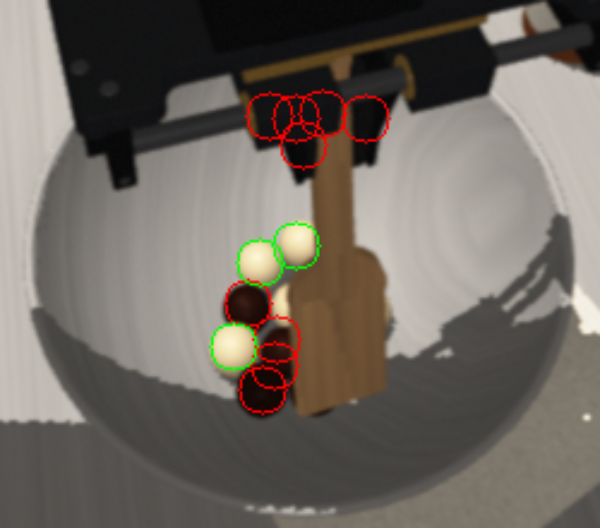

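Picture: whites and darks already interleave on the left, while the blade hides the right. The blade is at the -y edge, so I'll lower it and push to +y.

Emit:
arm_command(translation=[[0,0.2,1.5],[0,0,1.5],[-0.2,-0.8,0.9],[-0.2,-1.2,0.5],[0,-1.5,0],[0,-1.5,0],[0,-1.5,0],[0,-1.5,0],[0,-0.8,0],[0,0,0]], twist=[0,0,0,0,0,0,0,0,0,0])

```text
time_s: 10.52
tool_pos: [0.5168, -0.0776, 0.1715]
tool_rot: [179.3, 0.1, 5.2]
force: [1.1, -4.3, 3.3]
grip_width: 0.0155
```

```bash
python3 n.py
```

```text
tcp [ 0.5168 -0.0776  0.1715] F [ 1.1 -4.3  3.3] rot [1.793e+02 1.000e-01 5.200e+00] tip-rel mm [-6. 13. 12.]
dark 4 [([-13, -9], 9.0), ([-55, 38], 8.5), ([-33, 44], 6.1), ([35, 42], 5.2)]
  max along 12 dirs [35, 51, 53, 44, 60, 66, 55, 28, 14, 9, 1, 9]
white 3 [([-41, 7], 9.5), ([28, 4], 9.3), ([-31, 73], 5.8)]
  max along 12 dirs [28, 26, 47, 73, 78, 63, 41, 32, 14, -4, 10, 22]
```

Emit:
arm_command(translation=[[0,0.3,-1],[0,0,-2],[0,0,-2],[0,-1.5,-2],[0,-3,-1],[0,-3,0],[0,-2,0],[0,0,0],[0,0,0]], twist=[0,0,0,0,0,0,0,0,0])

```text
time_s: 11.7
tool_pos: [0.5014, 0.0266, 0.2492]
tool_rot: [-179.1, 1.3, 5.1]
force: [-0.5, -0.9, -0.6]
grip_width: 0.0156
```

```bash
python3 n.py pics/n3.png
```

```text
tcp [0.5014 0.0266 0.2492] F [-0.5 -0.9 -0.6] rot [-179.1    1.3    5.1] tip-rel mm [-22. 118.  89.]
dark 6 [([2, -11], 8.8), ([-40, 5], 8.7), ([-32, 34], 8.5), ([-16, 10], 8.4), ([10, 13], 8.1), ([36, 27], 6.1)]
  max along 12 dirs [36, 44, 41, 34, 45, 44, 40, 32, 15, 11, 10, 17]
white 5 [([16, 43], 10.1), ([-24, -17], 9.4), ([27, -5], 8.9), ([-5, 38], 8.7), ([-24, 59], 7.3)]
  max along 12 dirs [27, 35, 45, 59, 63, 50, 24, 29, 26, 17, 17, 25]
```

View pics/n3.png

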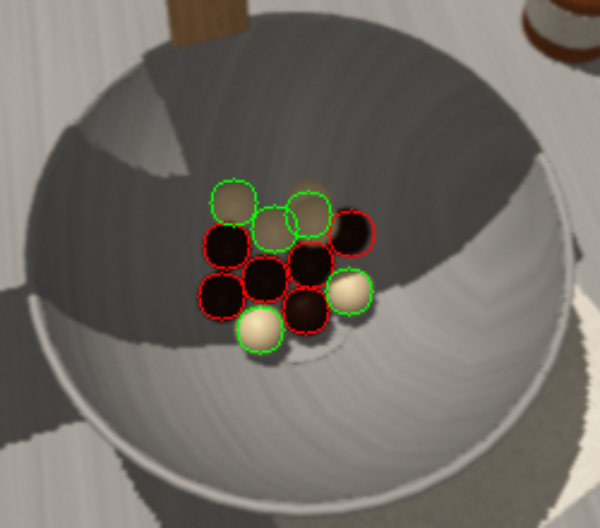

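Picture: already well mixed. There are six darks in the middle, and the whites are above (235,203), (274,230), (310,213) and below (260,330), (348,291). The cluster lies slightly to +y, and one white is half hidden at (305,188). I'll do one more stroke from +y.

Emit:
arm_command(translation=[[1,1.5,0],[1,1.2,0.5],[0,0.3,1.5],[0,0,1.5],[0,0,0],[0,0,0]], twist=[0,0,0,0,0,0])

```text
time_s: 12.5
tool_pos: [0.5239, -0.0062, 0.2089]
tool_rot: [-179.1, 1.6, 4.7]
force: [0.2, 0.4, -0.6]
grip_width: 0.0158
```

```bash
python3 n.py pics/n4.png;python3 -c "
from h import *
d=cam('side');print(proj(d,[.526,-.137,.018]))"
```

```text
tcp [ 0.5239 -0.0062  0.2089] F [ 0.2  0.4 -0.6] rot [-179.1    1.6    4.7] tip-rel mm [ 1. 85. 49.]
dark 6 [([2, -11], 9.3), ([-16, 10], 9.0), ([-40, 5], 8.8), ([-31, 33], 8.6), ([10, 13], 8.1), ([38, 27], 6.3)]
  max along 12 dirs [38, 46, 42, 33, 44, 43, 40, 32, 15, 11, 10, 19]
white 5 [([17, 43], 10.2), ([-24, -17], 9.3), ([-5, 38], 9.0), ([28, -6], 8.9), ([-24, 59], 7.6)]
  max along 12 dirs [28, 36, 45, 59, 63, 50, 24, 29, 26, 17, 19, 27]
(np.float64(323.2975985563836), np.float64(386.29736003388905))
```

Emit:
arm_command(translation=[[0.6,0.3,1.0],[0.3,1.1,1.2],[0,1.2,1.0],[0,1.2,0.3],[0,1.2,0],[0,1.2,0],[0,0.5,0],[0,0,0]], twist=[0,0,0,0,0,0,0,0])

```text
time_s: 13.6
tool_pos: [0.539, -0.0767, 0.1713]
tool_rot: [-179.1, 1.4, 4.7]
force: [-0.0, 0.3, -0.3]
grip_width: 0.0159
```

Emit:
arm_command(translation=[[0,-0.5,-1],[0,-0.3,-2],[0,-0.5,-2],[0,-2,-2],[0,-3,-1],[0,-3,0],[0,-2,0],[0,0,0],[0,0,0]], twist=[0,0,0,0,0,0,0,0,0])

```text
time_s: 14.72
tool_pos: [0.5324, 0.0422, 0.2629]
tool_rot: [-179.2, 1.0, 5.1]
force: [0.4, -0.6, -0.7]
grip_width: 0.0157
```

```bash
python3 n.py pics/n5.png
```

```text
tcp [0.5324 0.0422 0.2629] F [ 0.4 -0.6 -0.7] rot [-179.2    1.     5.1] tip-rel mm [  9. 133. 103.]
dark 7 [([1, -32], 11.5), ([0, -46], 9.3), ([-40, -15], 9.3), ([-29, 7], 8.5), ([10, -21], 8.3), ([-11, -24], 7.9), ([40, -1], 7.0)]
  max along 12 dirs [40, 34, 19, 6, 20, 28, 40, 42, 39, 46, 39, 35]
white 6 [([-24, -46], 10.0), ([16, 5], 9.7), ([36, -26], 9.5), ([18, 20], 8.6), ([-7, 24], 8.4), ([-5, -2], 8.3)]
  max along 12 dirs [36, 25, 26, 24, 24, 18, 23, 43, 51, 46, 40, 44]
```

Emit:
arm_command(translation=[[0,2.5,0],[0,3.5,0],[0,3.5,0.5],[0,3.5,0.5],[-0.2,3.5,1],[-0.2,2.5,1],[0,1,0],[0,0,0],[0,0,0]], twist=[0,0,0,0,0,0,0,0,0])

```text
time_s: 15.9
tool_pos: [0.5442, -0.1704, 0.2301]
tool_rot: [-179.3, 0.9, 4.5]
force: [-0.0, 0.3, -0.3]
grip_width: 0.0156
```

```bash
python3 n.py|head -1
```

```text
tcp [ 0.5442 -0.1704  0.2301] F [-0.   0.3 -0.3] rot [-179.3    0.9    4.5] tip-rel mm [ 21. -79.  70.]
```

Emit:
arm_command(translation=[[-1.0,0,1],[-0.4,0,1.5],[0,0,1.5],[0,-0.8,0.7],[0,-1.1,0.7],[0,-1.2,0.3],[0,-1.2,0],[0,-1.0,0],[0,0,0],[0,0,0]], twist=[0,0,0,0,0,0,0,0,0,0])

```text
time_s: 17.2
tool_pos: [0.5246, -0.1106, 0.1711]
tool_rot: [-179.3, 0.8, 4.8]
force: [-0.0, -0.5, -0.4]
grip_width: 0.0157
```

```bash
python3 n.py
```

```text
tcp [ 0.5246 -0.1106  0.1711] F [-0.  -0.5 -0.4] rot [-179.3    0.8    4.8] tip-rel mm [  2. -20.  11.]
dark 4 [([-48, 12], 9.0), ([-34, 41], 8.3), ([-29, 17], 8.2), ([45, 15], 8.2)]
  max along 12 dirs [45, 46, 35, 41, 52, 49, 48, 35, 13, -11, 9, 31]
white 3 [([35, -14], 9.5), ([-33, -11], 9.1), ([-12, 56], 4.9)]
  max along 12 dirs [35, 23, 42, 56, 54, 38, 33, 34, 26, 13, 29, 37]
```

Exactly at (2,-20). Lift back out -y-ward first, then up and away to +y.

Emit:
arm_command(translation=[[0,0.6,-0.5],[0,0.4,-1.5],[0,0,-2],[0,0,-2.5],[0,0,-2],[0,-2.5,-1],[0,-3.5,0],[0,-3.5,0],[0,-3.5,0],[0,-2.5,0]], twist=[0,0,0,0,0,0,0,0,0,0])

```text
time_s: 18.5
tool_pos: [0.5174, 0.0267, 0.2815]
tool_rot: [-179.5, 0.2, 3.9]
force: [0.1, -0.7, -0.4]
grip_width: 0.0154
```

```bash
python3 n.py pics/n6.png
```

```text
tcp [0.5174 0.0267 0.2815] F [ 0.1 -0.7 -0.4] rot [-179.5    0.2    3.9] tip-rel mm [ -6. 118. 121.]
dark 6 [([-5, -3], 8.9), ([19, 6], 8.6), ([-49, 13], 8.6), ([-24, 15], 8.6), ([-34, 41], 8.2), ([45, 15], 7.9)]
  max along 12 dirs [45, 46, 35, 41, 52, 49, 49, 35, 13, 3, 9, 31]
white 6 [([6, -27], 9.4), ([18, 41], 9.2), ([-29, -13], 8.8), ([-8, 49], 8.1), ([0, 24], 8.1), ([29, 31], 7.7)]
  max along 12 dirs [29, 40, 44, 49, 46, 31, 29, 31, 25, 27, 26, 18]
```

Emit:
arm_command(translation=[[0.5,0.5,0],[0.4,1.2,2],[0,0.5,2],[0,0,2],[0,0,1],[0,0,0]], twist=[0,0,0,0,0,0])

```text
time_s: 19.3
tool_pos: [0.5318, -0.0007, 0.2136]
tool_rot: [-179.6, -0.1, 3.5]
force: [-0.5, 0.1, 0.5]
grip_width: 0.0155
```

```bash
python3 n.py|head -1
```

```text
tcp [ 0.5318 -0.0007  0.2136] F [-0.5  0.1  0.5] rot [-1.796e+02 -1.000e-01  3.500e+00] tip-rel mm [ 9. 90. 54.]
```

Emit:
arm_command(translation=[[-0.2,0.5,1.2],[0,1.0,1.2],[0,1.1,1.0],[0,0.9,0.6],[0,0.6,0.1],[0,0.2,0],[0,0,0]], twist=[0,0,0,0,0,0,0])

```text
time_s: 20.23
tool_pos: [0.534, -0.0471, 0.1716]
tool_rot: [-179.6, -0.3, 3.5]
force: [-0.1, -0.6, -0.5]
grip_width: 0.0153
```

```bash
python3 n.py
```

```text
tcp [ 0.534  -0.0471  0.1716] F [-0.1 -0.6 -0.5] rot [-179.6   -0.3    3.5] tip-rel mm [11. 44. 12.]
dark 7 [([-38, 10], 9.8), ([-4, -21], 9.0), ([-23, 5], 8.6), ([-35, 27], 8.6), ([48, -1], 8.5), ([22, -15], 8.3), ([-49, 2], 6.5)]
  max along 12 dirs [48, 41, 23, 26, 40, 43, 49, 41, 22, 21, 24, 42]
white 7 [([17, 19], 12.5), ([6, 7], 9.9), ([13, -38], 9.6), ([-31, -20], 9.4), ([-8, 27], 9.3), ([30, 14], 7.8), ([19, 35], 4.9)]
  max along 12 dirs [30, 33, 39, 35, 27, 20, 30, 36, 32, 38, 39, 30]
```

Every direction has at least 20 mm of margin for both colours. Now I'll retreat to +y, lift out and check.

Emit:
arm_command(translation=[[0,-0.4,-0.8],[0,-0.5,-1.5],[0,-0.5,-2],[0,-1,-2.5],[0,-2,-2.5],[0,-3,-1.5],[0,-3,0],[0,0,0],[0,0,0]], twist=[0,0,0,0,0,0,0,0,0])

```text
time_s: 21.4
tool_pos: [0.5282, 0.0628, 0.2952]
tool_rot: [-179.6, -1.1, 3.7]
force: [0.1, -0.5, -0.5]
grip_width: 0.0159
```

```bash
python3 n.py pics/n7.png
```

```text
tcp [0.5282 0.0628 0.2952] F [ 0.1 -0.5 -0.5] rot [-179.6   -1.1    3.7] tip-rel mm [  5. 154. 135.]
dark 7 [([-35, 11], 9.2), ([-5, -19], 9.0), ([48, -1], 8.7), ([-33, 27], 8.6), ([-48, 4], 8.4), ([22, -14], 8.3), ([-22, 5], 8.3)]
  max along 12 dirs [48, 41, 23, 26, 39, 43, 48, 39, 20, 19, 24, 42]
white 6 [([20, 17], 11.0), ([14, -37], 9.7), ([-31, -20], 9.6), ([4, 5], 9.1), ([-8, 27], 8.0), ([34, 13], 4.9)]
  max along 12 dirs [34, 35, 28, 27, 27, 20, 30, 36, 32, 37, 39, 30]
```

View pics/n7.png

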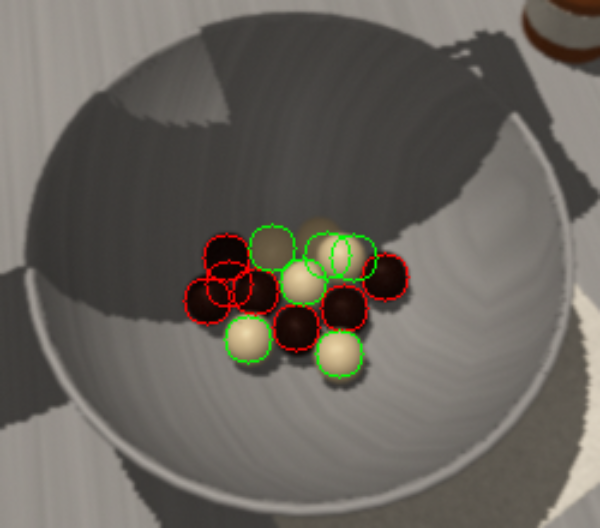

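Picture: six darks and six whites alternate round the cluster, and the bowl rim hasn't shifted. Now I'll put the spatula back.

Emit:
arm_command(translation=[[-0.4,-2,0],[-0.5,-3.2,0],[-0.5,-3.2,0],[-0.5,-3.2,0],[-0.4,-2.8,0],[-0.2,-1.6,0],[0,0,0],[0,0,0]], twist=[0,0,0,0,0,0,0,0])

```text
time_s: 22.45
tool_pos: [0.4956, 0.2144, 0.2952]
tool_rot: [-179.8, -1.0, 2.7]
force: [-0.3, 0.3, -1.1]
grip_width: 0.0158
```

```bash
cat > w.py <<'E'
from h import *
o=telemetry.get_obs();print(o['tool_pos'],o['tool_rot'],o['force'],o['grip_width'])
t=o['tool_pos']+[.003,-.046,-.142]
for n in('scene','side'):
    c=cam(n);u,v=map(int,proj(c,t));h=cv2.cvtColor(c['img'],cv2.COLOR_BGR2HSV)
    m=cv2.inRange(h,(8,95,40),(22,200,230))[v-40:v+40,u-30:u+30]
    ys,xs=np.where(m>0);print(n,'pred',u,v)
    for r in range(max(0,ys.max()-36),ys.max()+1,4):
        q=xs[ys==r]; print(r+v-40,(q.min()+u-30,q.max()+u-30) if len(q) else None,end=' ')
    print()
    cv2.imwrite(f'pics/w_{n}.png',c['img'])
E
python3 w.py
```

```text
[0.49559771 0.21436644 0.29524899] [-179.78852778   -0.98526106    2.71834251] [-0.28345207  0.30687247 -1.13186675] 0.015763230213661068
scene pred 425 237
207 (np.int64(437), np.int64(443)) 211 (np.int64(434), np.int64(441)) 215 (np.int64(432), np.int64(439)) 219 (np.int64(430), np.int64(436)) 223 (np.int64(428), np.int64(434)) 227 (np.int64(426), np.int64(432)) 231 (np.int64(424), np.int64(430)) 235 (np.int64(422), np.int64(427)) 239 (np.int64(420), np.int64(424)) 243 (np.int64(420), np.int64(421)) 
side pred 263 159
124 (np.int64(244), np.int64(274)) 128 (np.int64(245), np.int64(274)) 132 (np.int64(246), np.int64(274)) 136 (np.int64(247), np.int64(275)) 140 (np.int64(248), np.int64(275)) 144 (np.int64(248), np.int64(276)) 148 (np.int64(249), np.int64(276)) 152 (np.int64(249), np.int64(277)) 156 (np.int64(250), np.int64(276)) 160 (np.int64(251), np.int64(256))
```

Emit:
arm_command(translation=[[-0.5,-1.3,0],[0,0,0],[0,0,0]], twist=[0,0,0])

```text
time_s: 22.92
tool_pos: [0.4899, 0.2269, 0.2953]
tool_rot: [-179.8, -1.0, 2.6]
force: [0.3, -0.1, -0.4]
grip_width: 0.0157
```

Emit:
arm_command(translation=[[0,0,1.5],[0,0,2],[0,0,2],[0,0,2],[0,0,1],[0,0,0],[0,0,0]], twist=[0,0,0,0,0,0,0])

```text
time_s: 23.8
tool_pos: [0.4907, 0.2258, 0.2037]
tool_rot: [-179.9, -0.9, 2.5]
force: [-0.4, -0.3, -0.2]
grip_width: 0.0157
```

Emit:
arm_command(translation=[[0,-0.2,1.5],[0,-0.1,1.5],[0,0,1.0],[0,0,0.4],[0,0,0],[0,0,0]], twist=[0,0,0,0,0,0])

```text
time_s: 24.55
tool_pos: [0.4919, 0.2295, 0.1575]
tool_rot: [-179.8, -0.9, 2.5]
force: [0.1, -0.3, -1.0]
grip_width: 0.0154
```

Emit:
arm_command(translation=[[0,0,0.5],[0,0,0.1],[0,0,0],[0,0,0]], twist=[0,0,0,0])

```text
time_s: 25.05
tool_pos: [0.4925, 0.2297, 0.1519]
tool_rot: [-179.8, -1.0, 2.5]
force: [-0.1, -0.3, -0.4]
grip_width: 0.0159
```

Emit:
arm_command(translation=[[0,0,0],[0,0,0],[0,0,0],[0,0,0],[0,0,0],[0,0,0],[0,0,0],[0,0,0]], twist=[0,0,0,0,0,0,0,0], grip=90)

```text
time_s: 26.05
tool_pos: [0.4928, 0.2298, 0.1524]
tool_rot: [-179.8, -1.1, 2.5]
force: [-0.2, 0.4, -0.0]
grip_width: 0.0772
```

Emit:
arm_command(translation=[[0,0,-1.5],[0,0,-3],[0,0,-3],[0,0,-3],[0,0,-2],[0,0,0],[0,0,0],[0,0,0]], twist=[0,0,0,0,0,0,0,0])

```text
time_s: 27.05
tool_pos: [0.4902, 0.2294, 0.2858]
tool_rot: [-179.7, -1.2, 2.5]
force: [0.6, 0.3, 0.5]
grip_width: 0.078
```

```bash
python3 n.py; python3 - <<'E'
from h import *
s=cam('scene')['img'];d=cam('side')['img']
cv2.imwrite('pics/f.png',np.hstack([s[150:480,100:500],d[80:410+80-80,130:530]]))
E
```

```text
tcp [0.4902 0.2294 0.2858] F [0.6 0.3 0.5] rot [-179.7   -1.2    2.5] tip-rel mm [-33. 320. 126.]
dark 7 [([-35, 13], 10.1), ([-47, 6], 9.0), ([-5, -20], 8.8), ([-33, 28], 8.7), ([48, -1], 8.6), ([-22, 5], 8.5), ([22, -14], 8.4)]
  max along 12 dirs [48, 41, 23, 27, 40, 43, 47, 37, 19, 20, 24, 42]
white 7 [([15, 18], 12.2), ([14, -37], 9.7), ([-30, -19], 9.5), ([4, 6], 9.3), ([-7, 27], 8.9), ([29, 14], 8.3), ([20, 33], 5.6)]
  max along 12 dirs [29, 33, 38, 33, 26, 19, 29, 35, 31, 37, 39, 30]
```

View pics/f.png

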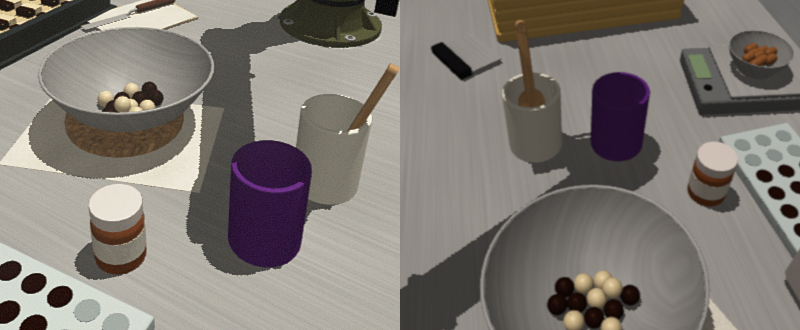

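Picture: the spatula leans in the white crock at (525,65), blade down. The nuts are mixed, and the bowl is on its mat.

```bash
python3 -c "
from cell import env
print(env.sign_off())"
```

```text
the job is handed in; nothing more can be done
None
```

The nuts are stirred, the spatula is back in the white crock, blade down and released, and the job was handed in at about 27 s. I used five strokes with the blade, alternating between the +y and -y sides of the bowl.

**Mixing:** in the last side-camera check, each of the twelve halves had a dark and a white nut with its centre at least about 19 mm past the cut. All 12 nuts were in the bowl.

**Bowl and spatula:** the bowl rim had not shifted in the pictures, and the bowl still stood on its mat. The last picture shows the spatula leaning in the crock with the gripper clear of it. The largest force in the readings between moves was about 5 N.

**Disagreements in the checks:**
- The nut counter reported 7 darks and 7 whites at the end. My reading is that the extra ones are doubled hits on touching nuts, since the picture after the last stroke shows six of each.
- One white may be sitting slightly raised against its neighbours.
- My two camera estimates of the bowl's centre differed by about 18 mm. I trusted the side camera because its fitted rim size was right and it matched the starting centre of the nuts.

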